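# Draw out the gauge arm to the red rider and hold it for the reading

### The arm

A 7-joint arm with a two-finger parallel gripper is mounted at the origin on a cart in front of the work surface, level with it; the furniture and walls round the work are solid. World frame = base frame: x ahead of the robot, y to its left, z up, the work surface at z = 0. Lengths are in mm, angles in rad, forces in N, time in s.
With the tool pointing down it reaches from about 425 to 1025 mm from the base axis. Payload 9.4 kg.
Tool frame: the origin (TCP) lies at the very end of the fingers, on their centre line; the grasp point (between the pads) lies 19 mm behind it; z points along the fingers, y is the line along which they close (so a half turn about z gives the same grasp; the last joint's range is limited). The gripper opens to 85 mm and grips with 20 to 120 N. Pads are 22 mm wide; open, the fingers measure 114 mm over their backs; the gripper's body (76 mm by 85 mm) begins 54 mm behind the grasp point. The pads swing forward as they close: fully open they stand 13 mm farther back than shut.
Start: joints at [-1.262, 0.599, -0.003, 1.599, 0.002, 0.943, -0.08], TCP at [272.822, 671.709, 231.275] pointing down, gripper open.
Joint ranges: [-2.57, 2.57], [-0.35, 1.97], [-1.29, 1.29], [0.11, 2.56], [-1.05, 4.19], [0.11, 1.86], [-2.63, 2.63]. Speed limits (rad/s): [2.22, 2.22, 3.01, 3.01, 3.14, 3.14, 3.14].

### API

Orientations are given as a unit quaternion [x, y, z, w].
In Python, from rig import env, optics, ticket gives the robot as it stands.
- The arm moves only by the tool servo_tool, never from a script. Its argument "deltas" is a list of rows, each an object of numbers: "x", "y", "z": the shift along the tool's x, y, z in mm; "turn": the turn about the tool's z in degrees; "grip": the closure, from 0 (fully open) to 1 (shut). In form: [{"x": .., "y": .., "z": .., "turn": .., "grip": ..}, ...]. A call has 1 to 10 rows; each row shifts and turns the commanded pose from where the row before left it, along the tool's axes as they then stand; what a row does not reach is not made up. A row lasts 1/10 s, in which the tool goes at most 50 mm and 8.59 degrees, less where a joint would pass 70% of its speed; a pose out of reach is approached as far as the arm can. A call is refused whole if a number of a shift passes 50 or a number of a turn 8.59, either way. A call with a gripper value outside its range is refused whole. The fingers move at their own pace and stop on an object; "grip_force" is the grip in N (left out, the last holds). Time passes only in rows, so rows that do not move let the fingers close. It gives the time, the measured TCP pose, the force, the opening and the grip force at its end, in the units of the state.
- env.sense(): the state, without advancing time (a new reading comes with each control period).
- optics.grab_frame(name): name is "scene" or "side" or "wrist"; returns the picture (480x640x3 uint8, red, green, blue); there is no depth.
- optics.camera_model(name): a dict with "fov_y" (degrees; the focal length in pixels is half the picture's height over the tangent of half this angle, whatever the lens; pixels are square), "cx", "cy" (the principal point, pixels), "k1" (the pictures are not rectified: a ray, as slopes to the right and down, at radius r is drawn at 1 + k1 r^2 times it, then the intrinsics apply), "rvec" (rotation vector, rad) and "tvec" (3), from world to camera coordinates, as OpenCV has them; the wrist camera has in their place "tool_from_camera" (4x4, takes a point from camera to tool coordinates, whose origin is the TCP and whose axes are the flange's). Camera axes: x right, y down, z forward; pixel columns grow to the right and rows downward; lengths in mm; the calibration is good to about 2 mm. A picture is of the moment at which its call begins: read the wrist's pose just before it. camera_model takes no time and is no camera call.
- ticket.job_done(): hands the job in; it is judged then, once.
The state is a dict: "time_s": time; "joint_positions": joint angles; "qd": joint speeds; "effort": joint torques, N m; "ee_pos": TCP position; "orientation": TCP orientation; "force": force on the tool from outside, world axes, zero at the start; "torque": the same for the moment, N m; "width": finger opening in mm; "gripper_force": force on a finger pad.
Only numpy, scipy, OpenCV 4.12 (cv2) and the standard library are available. Lean on these libraries where they do the work, as an engineer would, in place of code of your own. Each camera call takes 0.05 s, during which the arm holds its last target. There are 200 camera calls.

### The job

Free the telescoping gauge arm on the bench stand by turning its yellow knob clockwise (seen from above) until it clicks past its detent and let go of the knob. Then squeeze the green lock button in the arm's grey grip head, draw the arm out until its pointer lines up with the white line on the red scale rider, and finish while still holding the head there against its return spring. Do not shift the rider or the other things on the bench.

Things in the scene. Friction and masses are not known exactly. Their poses are not given: they have to be found in the camera images.
- stand: fixed bench stand on a dark foot plate 335 mm long, 10 mm high; origin on the bench under the mouth of its blue sleeve (36 x 36 mm, 150 mm long, running to -y, top at 90 mm). The arm comes out of the mouth along +y; the -x side looks toward the robot. The white scale (30 mm high) lies beside the arm's path on the -x side, 62 mm from the arm's centre line
- knob_grip (a point): grip point of the yellow knob on its vertical axis, 117 mm above the bench and 60 mm to the -x side of the sleeve's centre line. The knob is an upright bar 48 mm long (the point's x), 14 mm thick (y), 38 mm tall, top at 130 mm, bottom at 92 mm; a 46 mm disc lies under it. The point turns with the knob
- lock_knob (a joint): turn of the knob, rad, grows clockwise seen from above; starts at 0 to 0.2; end stop at 1.35. A spring detent is felt from about 0.5 and passed (click) at about 0.7 to 0.9, peak about 0.15 N m. Below about 0.75 its cam blocks the arm
- grip_head: grey grip head on the arm's end; origin midway between its flat sides, level with the button (80 mm high). Axes as the stand's. 34 mm wide (x), top 103 mm, underside 57 mm high, y from -37 to +23 mm; a steel probe goes on to +y. Grip across x at the origin: one finger on the button, one on the flat side opposite. A pointer blade runs under it to -x, 38 to 41 mm high, at y -21 mm
- button_face (a point): centre of the outer face of the green lock button (16 mm diameter) on the head's -x side, 24 mm from the head's origin (7 mm proud; 2 mm proud when pressed right in)
- lock_button (a joint): press of the button, m, 0 out to 0.005 fully in (toward +x); spring 2.4 N rising to 5.4 N. The catch lets go from about 0.003; pressed less, the stowed arm stays locked
- gauge_arm (a joint): extension of the arm, m: 0 stowed (start), end stop at 0.10; it slides along the stand's +y. A return spring pulls it back with 1.8 N stowed to 3.3 N fully out
- pointer (a point): tip of the head's pointer, black line over the scale, 39.5 mm above the bench; moves with the arm
- rider_line (a point): white line on the red rider (26 x 10 mm, top at 35 mm) clamped somewhere along the scale, 40 to 90 mm (along the stand's y) beyond the pointer's stowed place; axes parallel to the stand's. The pointer passes about 3 mm above it
- rider (a joint): place of the rider, m: the arm extension at which pointer and rider line agree; stays put unless pushed
- tub: white lidded plastic tub 126x126x108 mm; bystander, origin at its underside
- jar: small dark-blue jar with tan lid 47x48x56 mm; bystander, origin at its underside
- beaker: pale beaker, blue inside seen from above, 59x59x67 mm; bystander, origin at its underside
- brass_weight: brass-coloured weight 33x33x42 mm; bystander, origin at its underside
- applicator: grey square film applicator frame 79x90x32 mm; bystander, origin at its underside
- marker: white marker pen with black cap, 133 mm long, lying; bystander, origin at its underside

How it is judged (in metres and radians):
On the way, in this order (a step that is already met when the one before it is completed fails the run):
1. the knob is turned past its detent and let go (value of joint lock_knob above 0.8 rad and contact force between the fingers and stand below 0.1 N), for 0.2 s.
2. the arm is drawn out of its catch with the button squeezed in (value of joint lock_button above 0.003 m and value of joint gauge_arm above 0.015 m), for 0.1 s.
At the end, for the whole second after the job is handed in: The pointer stands within 3 mm of the rider's white line along the scale and at rest (under 10 mm/s), the fingers still squeeze the grip head (over 2 N) with the button pressed in (over 3 mm), and the knob is past its detent (over 0.8 rad) (y of pointer in the frame of rider_line between -0.003 and 0.003 m and velocity of joint gauge_arm between -0.01 and 0.01 m/s and contact force between the fingers and grip_head above 2 N and value of joint lock_button above 0.003 m and value of joint lock_knob above 0.8 rad); the arm keeps its last pose, push and grip.
It fails at once if the rider is shifted by more than 4 mm (distance of rider_line from where it was at the start of the episode above 0.004 m).
It fails at once if a bystander is moved by more than 20 mm (distance of any of tub, jar, beaker, brass_weight, applicator, marker from where it was at the start of the episode above 0.02 m).
It also fails if it takes over 38 s, if anything falls off the work surface, if the arm or the gripper's body presses on something with over 40 N, if the wrist force passes 120 N, or if a joint passes its speed limit or range.

## Working session

There is one attempt and no reset: what is moved stays moved. The work goes in short steps, Python scripts to look and compute and a tool call to move; the robot and the scene stay as the last step left them, time stands still between calls to the robot, and variables do not carry over. Pictures are saved under pics/ and viewed, at most 10 in all, crops included, and the job is handed in when it is done.

Besides the shell and the picture viewer there is one more tool, called after "Call:" as name(argument=value, ...), one argument or row to a line, values as JSON. servo_tool: Moves the arm, as the interface text tells. Its arguments: {"type":"object","properties":{"deltas":{"type":"array"},"grip_force":{"type":"number"}},"required":["deltas"]}

```bash
mkdir -p pics; cat > h.py <<'E'
import numpy as np, cv2
from rig import env, optics, ticket
from scipy.spatial.transform import Rotation as R
def cam(name, st=None):
    m=optics.camera_model(name); f=240/np.tan(np.radians(m["fov_y"])/2)
    if name=="wrist":
        T=np.eye(4);T[:3,:3]=R.from_quat(st["orientation"]).as_matrix();T[:3,3]=st["ee_pos"]
        T=T@np.array(m["tool_from_camera"]); Rc=T[:3,:3]; o=T[:3,3]
    else:
        Rc=R.from_rotvec(np.ravel(m["rvec"])).as_matrix().T; o=-Rc@np.ravel(m["tvec"])
    return f,m["cx"],m["cy"],m["k1"],Rc,o
def ray(c,u,v):
    f,cx,cy,k,Rc,o=c; d=np.array([(u-cx)/f,(v-cy)/f]); s=d.copy()
    for _ in range(30): s=d/(1+k*(s@s))
    return o,Rc@np.array([s[0],s[1],1])
def onz(c,u,v,z):
    o,d=ray(c,u,v); return o+d*(z-o[2])/d[2]
def proj(c,p):
    f,cx,cy,k,Rc,o=c; q=Rc.T@(np.array(p)-o); s=q[:2]/q[2]; s=s*(1+k*(s@s)); return s*f+[cx,cy]
def save(n,im): cv2.imwrite("pics/"+n,im[:,:,::-1])
E
python3 - <<'E'
from h import *
s=env.sense(); print(s)
for n in ("scene","side","wrist"):
    im=optics.grab_frame(n); save(n+"0.png",im); c=cam(n,s); print(n,c[5],c[4][:,2],c[0])
E
```

```text
{'time_s': 0.0, 'joint_positions': array([-1.26169764,  0.60016099, -0.00251962,  1.60015739,  0.00178834,
        0.94291502, -0.07978713]), 'qd': array([ 0.00036144, -0.00115025, -0.00106191,  0.0008911 , -0.00177578,
        0.0001007 ,  0.00046017]), 'effort': array([ 9.40405334e-04, -7.76455235e+01,  1.56488121e+00, -2.58013380e+01,
        1.23072401e-02,  8.95254838e-03,  4.32155048e-05]), 'ee_pos': array([272.65881835, 671.24153926, 230.38157243]), 'orientation': array([ 1.91683087e-01,  9.81456531e-01, -8.15303856e-04, -8.12671457e-05]), 'force': array([-0.51243492, -0.69942611,  0.32683648]), 'torque': array([-0.04921538,  0.01847505,  0.06045686]), 'gripper_force': 0.0, 'width': 85.36616960717133}
scene [  42.89307429  -97.73439285 1086.42205148] [ 0.459438    0.20869216 -0.86334484] 559.9645961357876
side [262.46048654 839.10453607 816.91623243] [ 0.27302649 -0.67916864 -0.68131233] 503.6362419524024
wrist [202.42584156 700.17928562 372.84619937] [ 0.27619417 -0.11325402 -0.95440574] 388.0990655485837
```

View pics/scene0.png

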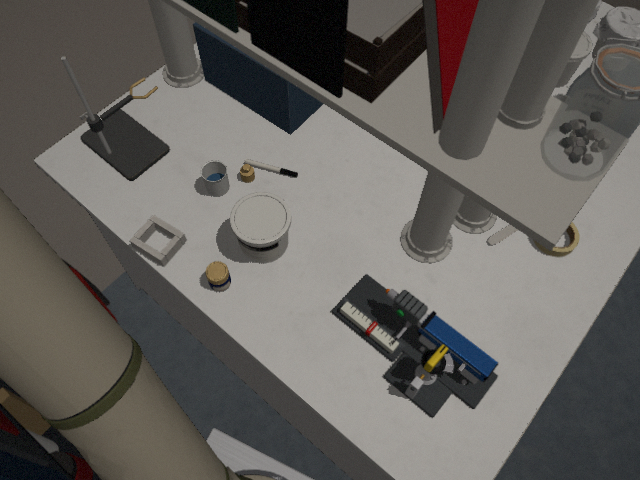

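View pics/side0.png

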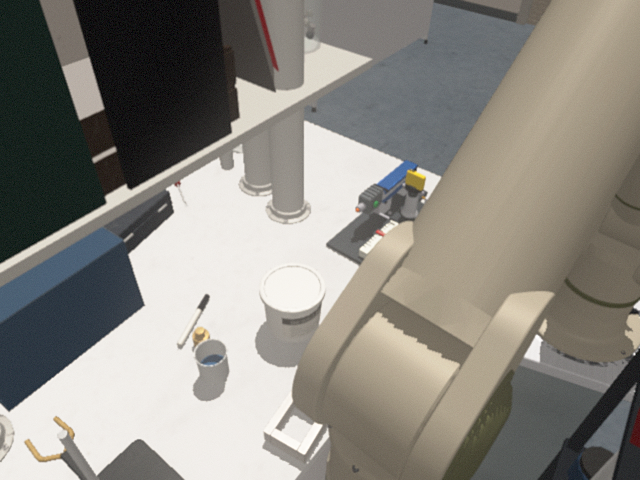

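The scene view shows the stand with the sleeve at about (458,347), knob at (435,357), button at (403,313) and rider at (372,327). The shelf edge is behind it. In the side view the knob is at (415,180), partly hidden by the arm. Next I measure by colour.

```bash
cat > m1.py <<'E'
from h import *
im=cv2.imread("pics/scene0.png"); hsv=cv2.cvtColor(im,cv2.COLOR_BGR2HSV); c=cam("scene")
roi=np.zeros(hsv.shape[:2],np.uint8); roi[265:420,330:500]=1
def blob(lo,hi):
    m=cv2.inRange(hsv,lo,hi)*roi; n,l,st,ce=cv2.connectedComponentsWithStats(m); i=1+np.argmax(st[1:,4]); return (l==i).astype(np.uint8),st[i],ce[i]
for n,lo,hi,z in [("blue",(100,120,40),(125,255,255),90),("yellow",(22,130,60),(35,255,255),130),("green",(50,120,60),(80,255,255),80),("red",(0,150,80),(8,255,255),35)]:
    m,st,ce=blob(lo,hi); box=cv2.boxPoints(cv2.minAreaRect(cv2.findNonZero(m)))
    print(n,st,ce.round(1),onz(c,*ce,z).round(1)); print([onz(c,*b,z).round(0)[:2].tolist() for b in box])
im2=cv2.resize(im[265:420,330:500],None,fx=4.5,fy=3.8*4.5/3.8,interpolation=cv2.INTER_CUBIC)[:600]
cv2.imwrite("pics/crop0.png",cv2.resize(im[270:415,330:505],None,fx=4,fy=4,interpolation=cv2.INTER_CUBIC))
E
python3 m1.py
```

```text
blue [ 424  316   73   65 1535] [461.5 347.4] [ 460.2 -203.8   90. ]
[[454.0, -123.0], [502.0, -136.0], [461.0, -274.0], [415.0, -259.0]]
yellow [424 344  24  28 269] [435.6 357.7] [ 405.9 -164.1  130. ]
[[381.0, -148.0], [437.0, -166.0], [432.0, -181.0], [376.0, -162.0]]
green [398 310   6   6  22] [400.8 312.1] [481.1 -76.4  80. ]
[[481.0, -69.0], [487.0, -71.0], [482.0, -84.0], [476.0, -82.0]]
red [366 322  12  12  44] [371.2 327.2] [445.5 -34.2  35. ]
[[434.0, -26.0], [461.0, -34.0], [458.0, -42.0], [431.0, -34.0]]
```

View pics/crop0.png

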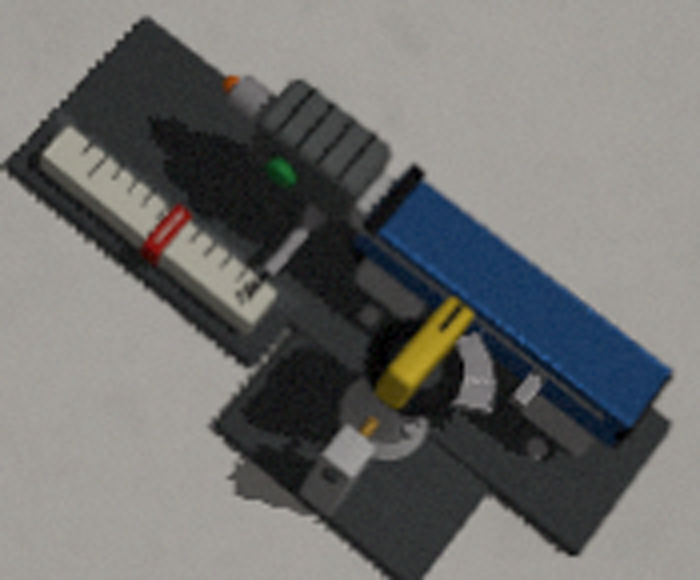

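The crop shows the pointer's line at crop px (250,290), the rider's white line at (167,232), the knob bar with its index mark, and a cam notch at (480,375). Measurements agree with the stated sizes: stand yaw about -16.6°, knob about (408,-165), head about (504,-83), extension needed about 52 mm. Next I check the shelf.

```bash
python3 - <<'E'
from h import *
c=cam("scene"); P=onz(c,429,247,0); print("post",P)
for h in (250,300,350,400,450,500,600): print(h, proj(c,[P[0],P[1],h]).round(0), onz(c,540,240,h).round(0)[:2], onz(c,380,135,h).round(0)[:2])
print("tub",onz(c,261,218,108))
# side: post base 289,213, shelf contact ~ 287,110
d=cam("side"); Q=onz(d,289,212,0); print("post side",Q)
for h in (250,300,400,500): print(h,proj(d,[Q[0],Q[1],h]).round(0))
E
```

```text
post [687.00705297 -75.21219909   0.        ]
250 [454. 182.] [ 636. -250.] [730.  88.]
300 [460. 165.] [ 601. -241.] [689.  77.]
350 [467. 148.] [ 565. -232.] [648.  66.]
400 [474. 128.] [ 530. -223.] [607.  55.]
450 [482. 106.] [ 494. -214.] [566.  44.]
500 [491.  83.] [ 459. -205.] [524.  33.]
600 [511.  27.] [ 388. -187.] [442.  10.]
tub [536.67268122 256.12069649 108.        ]
post side [696.87619104 -53.85474219   0.        ]
250 [287. 124.]
300 [287. 104.]
400 [286.  58.]
500 [285.   5.]
```

Call:
servo_tool(
  deltas=[
    {"x": 0, "y": -45},
    {"x": 0, "y": -45},
    {"x": 0, "y": -45},
    {"x": 0, "y": -40},
    {"y": -20},
  ],
)

```text
validation failed for argument at $.de...
```

Call:
servo_tool(
  deltas=[
    {"x": 0, "y": -45, "z": 0, "turn": 0, "grip": 0},
    {"x": 0, "y": -45, "z": 0, "turn": 0, "grip": 0},
    {"x": 0, "y": -45, "z": 0, "turn": 0, "grip": 0},
    {"x": 0, "y": -45, "z": 0, "turn": 0, "grip": 0},
    {"x": 0, "y": -20, "z": 0, "turn": 0, "grip": 0},
  ],
)

```text
time_s: 0.65
ee_pos: [196.2, 482.3, 231.1]
orientation: [0.192, 0.981, -0.001, -0.0]
force: [0.2, 0.4, 0.7]
width: 85.4
gripper_force: 0.0
```

Call:
servo_tool(
  deltas=[
    {"x": -41, "y": -8, "z": 0, "turn": 0, "grip": 0},
    {"x": -41, "y": -8, "z": 0, "turn": 0, "grip": 0},
    {"x": -41, "y": -8, "z": 0, "turn": 0, "grip": 0},
    {"x": -41, "y": -8, "z": 0, "turn": 0, "grip": 0},
    {"x": -40, "y": -8, "z": 0, "turn": 0, "grip": 0},
    {"x": -37, "y": -28, "z": 0, "turn": 0, "grip": 0},
    {"x": -37, "y": -28, "z": 0, "turn": 0, "grip": 0},
    {"x": -37, "y": -28, "z": 0, "turn": 0, "grip": 0},
    {"x": -37, "y": -28, "z": 0, "turn": 0, "grip": 0},
    {"x": -37, "y": -27, "z": 0, "turn": 0, "grip": 0},
  ],
)

```text
time_s: 1.65
ee_pos: [491.2, 172.4, 231.3]
orientation: [0.192, 0.981, 0.0, 0.0]
force: [0.0, 0.4, -0.3]
width: 85.2
gripper_force: 0.0
```

```bash
python3 -c "
from h import *
s=env.sense();print(s['ee_pos'],s['joint_positions'])"
```

```text
[491.22420527 172.35683262 231.3214165 ] [-0.4840655   0.35570072  0.04997195  2.0664992  -0.02637068  0.71995407
  0.76766079]
```

Call:
servo_tool(
  deltas=[
    {"x": -18, "y": -44, "z": 0, "turn": 0, "grip": 0},
    {"x": -18, "y": -44, "z": 0, "turn": 0, "grip": 0},
    {"x": -18, "y": -44, "z": 0, "turn": 0, "grip": 0},
    {"x": -18, "y": -44, "z": 0, "turn": 0, "grip": 0},
    {"x": 2, "y": -39, "z": 0, "turn": 0, "grip": 0},
    {"x": 2, "y": -39, "z": 0, "turn": 0, "grip": 0},
    {"x": 2, "y": -38, "z": 0, "turn": 0, "grip": 0},
    {"x": 0, "y": 0, "z": 0, "turn": 0, "grip": 0},
    {"x": 0, "y": 0, "z": 0, "turn": 0, "grip": 0},
  ],
)

```text
time_s: 2.55
ee_pos: [441.7, -121.7, 231.4]
orientation: [0.193, 0.981, 0.0, 0.0]
force: [0.4, -0.0, 0.3]
width: 85.6
gripper_force: 0.0
```

```bash
cat > m2.py <<'E'
from h import *
import json,sys
s=env.sense(); im=optics.grab_frame("wrist"); save(sys.argv[1],im); c=cam("wrist",s); print(s["ee_pos"].round(1),s["orientation"].round(3))
hsv=cv2.cvtColor(im,cv2.COLOR_RGB2HSV)
for n,lo,hi,z in [("blue",(100,120,40),(125,255,255),90),("yellow",(20,130,60),(35,255,255),130),("green",(50,120,60),(80,255,255),80),("red",(0,150,80),(8,255,255),35)]:
    m=cv2.inRange(hsv,lo,hi); k,l,st,ce=cv2.connectedComponentsWithStats(m)
    if k<2: continue
    i=1+np.argmax(st[1:,4]); box=cv2.boxPoints(cv2.minAreaRect(cv2.findNonZero((l==i).astype(np.uint8))))
    print(n,st[i],ce[i].round(1),onz(c,*ce[i],z).round(1),[onz(c,*b,z).round(0)[:2].tolist() for b in box])
E
python3 m2.py w1.png
```

```text
[ 441.7 -121.7  231.4] [0.193 0.981 0.    0.   ]
blue [ 158  249  180   59 7669] [246.6 277.4] [ 463.4 -199.3   90. ] [[420.0, -258.0], [460.0, -124.0], [502.0, -137.0], [462.0, -277.0]]
yellow [ 235  176   36   77 1919] [252.9 211.8] [ 410.3 -160.2  130. ] [[386.0, -163.0], [391.0, -144.0], [439.0, -159.0], [434.0, -178.0]]
green [390 231  19  13 206] [399.1 237.1] [481.2 -75.2  80. ] [[474.0, -80.0], [479.0, -67.0], [489.0, -70.0], [483.0, -84.0]]
red [413 154  15  33 258] [421.  168.8] [446.1 -34.2  35. ] [[431.0, -37.0], [435.0, -26.0], [463.0, -34.0], [459.0, -45.0]]
```

View pics/w1.png

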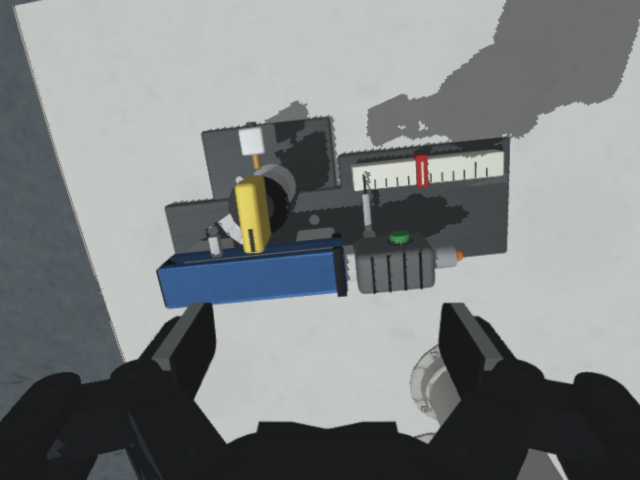

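The wrist view has the knob bar at (253,212) with its index at (251,240), the button at (399,237), the rider at (421,169) and the pointer at (367,180). This agrees with the scene view, so knob centre is about (412,-164). Now I move over it and lower.

Call:
servo_tool(
  deltas=[
    {"x": 6, "y": -25, "z": 0, "turn": 0, "grip": 0.4},
    {"x": 5.5, "y": -25.4, "z": 0, "turn": 0, "grip": 0.4},
    {"x": 0, "y": 0, "z": 25, "turn": -4.8, "grip": 0.4},
    {"x": 0, "y": 0, "z": 25, "turn": 0, "grip": 0.4},
    {"x": 0, "y": 0, "z": 20, "turn": 0, "grip": 0.4},
    {"x": 0, "y": 0, "z": 0, "turn": 0, "grip": 0.4},
    {"x": 0, "y": 0, "z": 0, "turn": 0, "grip": 0.4},
  ],
)

```text
time_s: 3.3
ee_pos: [412.8, -162.7, 161.3]
orientation: [0.15, 0.989, 0.0, -0.0]
force: [0.5, -0.8, -0.4]
width: 50.6
gripper_force: 0.0
```

```bash
python3 m2.py w2.png
```

```text
[ 412.8 -162.7  161.3] [ 0.15   0.989  0.    -0.   ]
blue [ 256  309  141   56 6595] [326.7 338. ] [ 470.3 -180.3   90. ] [[439.0, -217.0], [463.0, -134.0], [501.0, -143.0], [476.0, -230.0]]
yellow [ 308  215   29  105 2658] [322.2 264.9] [ 406.7 -162.8  130. ] [[381.0, -162.0], [385.0, -149.0], [437.0, -165.0], [433.0, -179.0]]
green [475 292  25  19 364] [487.1 301. ] [481.4 -75.3  80. ] [[483.0, -85.0], [472.0, -81.0], [480.0, -66.0], [491.0, -70.0]]
red [498 195  21  41 420] [508.2 212.9] [444.5 -35.1  35. ] [[459.0, -45.0], [429.0, -40.0], [433.0, -26.0], [463.0, -31.0]]
```

View pics/w2.png

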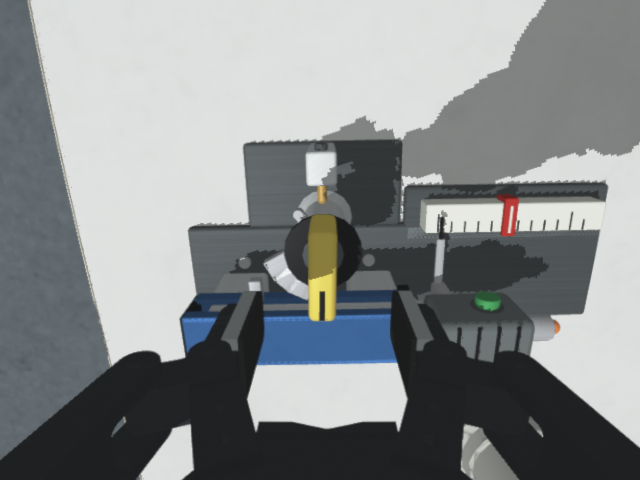

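The knob bar is vertical in view at u=322, midway between the fingers. The axis is about (412,-165). I lower and grip.

Call:
servo_tool(
  deltas=[
    {"x": 0, "y": -2, "z": 22, "turn": 0, "grip": 0.4},
    {"x": 0, "y": 0, "z": 22, "turn": 0, "grip": 0.4},
    {"x": 0, "y": 0, "z": 18, "turn": 0, "grip": 0.4},
    {"x": 0, "y": 0, "z": 0, "turn": 0, "grip": 1},
    {"x": 0, "y": 0, "z": 0, "turn": 0, "grip": 1},
    {"x": 0, "y": 0, "z": 0, "turn": 0, "grip": 1},
    {"x": 0, "y": 0, "z": 0, "turn": 0, "grip": 1},
    {"x": 0, "y": 0, "z": 0, "turn": 0, "grip": 1},
  ],
  grip_force=40,
)

```text
time_s: 4.15
ee_pos: [412.5, -165.2, 100.5]
orientation: [0.15, 0.989, 0.0, 0.001]
force: [0.4, 3.9, 9.1]
width: 13.1
gripper_force: 41.6
```

Call:
servo_tool(
  deltas=[
    {"x": 0, "y": 0, "z": -1, "turn": 8, "grip": 1},
    {"x": 0, "y": 0, "z": 0, "turn": 8, "grip": 1},
    {"x": 0, "y": 0, "z": 0, "turn": 8, "grip": 1},
    {"x": 0, "y": 0, "z": 0, "turn": 8, "grip": 1},
    {"x": 0, "y": 0, "z": 0, "turn": 8, "grip": 1},
    {"x": 0, "y": 0, "z": 0, "turn": 8, "grip": 1},
    {"x": 0, "y": 0, "z": 0, "turn": 8, "grip": 1},
    {"x": 0, "y": 0, "z": 0, "turn": 8, "grip": 1},
    {"x": 0, "y": 0, "z": 0, "turn": 0, "grip": 1},
    {"x": 0, "y": 0, "z": 0, "turn": 0, "grip": 1},
  ],
)

```text
time_s: 5.15
ee_pos: [413.4, -164.2, 100.6]
orientation: [0.651, 0.759, 0.001, 0.0]
force: [6.6, 5.8, -10.4]
width: 13.3
gripper_force: 41.8
```

Call:
servo_tool(
  deltas=[
    {"x": 0, "y": 0, "z": 0, "turn": 0, "grip": 0.5},
    {"x": 0, "y": 0, "z": 0, "turn": 0, "grip": 0.4},
    {"x": 0, "y": 0, "z": 0, "turn": 0, "grip": 0.4},
    {"x": 0, "y": 0, "z": 0, "turn": 0, "grip": 0.4},
    {"x": 0, "y": 0, "z": 0, "turn": 0, "grip": 0.4},
    {"x": 0, "y": 0, "z": -30, "turn": 0, "grip": 0.4},
    {"x": 0, "y": 0, "z": -40, "turn": 0, "grip": 0.4},
    {"x": 0, "y": 0, "z": 0, "turn": 0, "grip": 0.4},
    {"x": 0, "y": 0, "z": 0, "turn": 0, "grip": 0.4},
  ],
)

```text
time_s: 6.05
ee_pos: [412.2, -165.3, 170.9]
orientation: [0.651, 0.759, 0.001, 0.001]
force: [0.7, 0.4, 0.2]
width: 51.7
gripper_force: 0.0
```

```bash
python3 m2.py w3.png
```

```text
[ 412.2 -165.3  170.9] [0.651 0.759 0.001 0.001]
blue [  332   198   149   198 10046] [401.8 293.8] [ 465.  -191.3   90. ] [[420.0, -257.0], [465.0, -123.0], [502.0, -138.0], [462.0, -279.0]]
yellow [ 316  209   28  100 2359] [329.5 255.8] [ 412.9 -157.9  130. ] [[403.0, -135.0], [416.0, -133.0], [424.0, -186.0], [410.0, -188.0]]
green [456  96  23  28 417] [467.2 109.5] [481.2 -75.3  80. ] [[474.0, -81.0], [480.0, -66.0], [489.0, -70.0], [483.0, -84.0]]
red [386  22  46  32 524] [407.6  37.4] [446.5 -34.2  35. ] [[432.0, -37.0], [436.0, -26.0], [463.0, -33.0], [459.0, -45.0]]
```

View pics/w3.png

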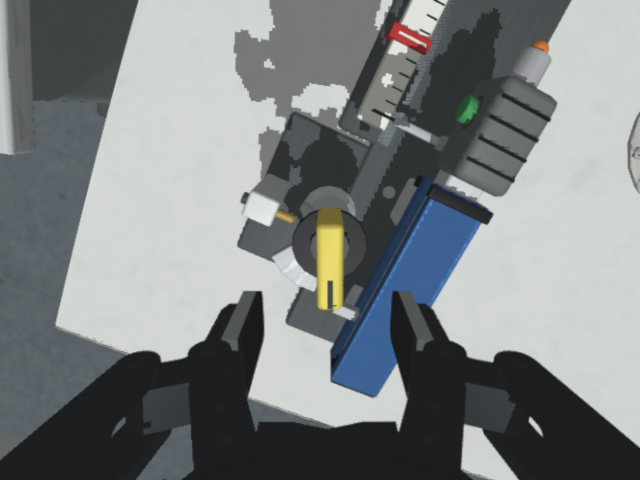

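The knob now points at about -81°, i.e. 1.12 rad clockwise, past the detent and let go. The button is at (467,110), world (481,-75), giving a grip centre of about (500,-82). I move over the head with the fingers along stand x.

Call:
servo_tool(
  deltas=[
    {"x": 23, "y": 33, "z": 0, "turn": 0, "grip": 0},
    {"x": 23, "y": 33, "z": 0, "turn": 0, "grip": 0},
    {"x": 22.6, "y": 33.5, "z": 0, "turn": 0, "grip": 0},
    {"x": 0, "y": 0, "z": 0, "turn": 8.5, "grip": 0},
    {"x": 0, "y": 0, "z": 0, "turn": 8.5, "grip": 0},
    {"x": 0, "y": 0, "z": 0, "turn": 8.4, "grip": 0},
    {"x": 0, "y": 0, "z": 0, "turn": 0, "grip": 0},
    {"x": 0, "y": 0, "z": 0, "turn": 0, "grip": 0},
  ],
)

```text
time_s: 6.9
ee_pos: [499.2, -82.6, 169.4]
orientation: [0.801, 0.599, -0.001, -0.0]
force: [0.1, -0.7, -0.3]
width: 85.8
gripper_force: 0.0
```

```bash
python3 m2.py w4.png
```

```text
[499.2 -82.6 169.4] [ 0.801  0.599 -0.001 -0.   ]
blue [ 302  321   55  108 5492] [329.  372.8] [ 474.6 -171.3   90. ] [[469.0, -128.0], [503.0, -138.0], [480.0, -223.0], [443.0, -212.0]]
yellow [ 203  361   61   82 3041] [232.2 403.1] [ 423.5 -146.6  130. ] [[404.0, -128.0], [434.0, -118.0], [441.0, -165.0], [410.0, -178.0]]
green [290 225   9  23 183] [293.9 236.2] [480.2 -74.7  80. ] [[480.0, -67.0], [485.0, -68.0], [480.0, -82.0], [476.0, -81.0]]
red [222 170  38  14 324] [239.7 176.3] [448.7 -33.4  35. ] [[438.0, -26.0], [464.0, -33.0], [460.0, -42.0], [435.0, -34.0]]
```

View pics/w4.png

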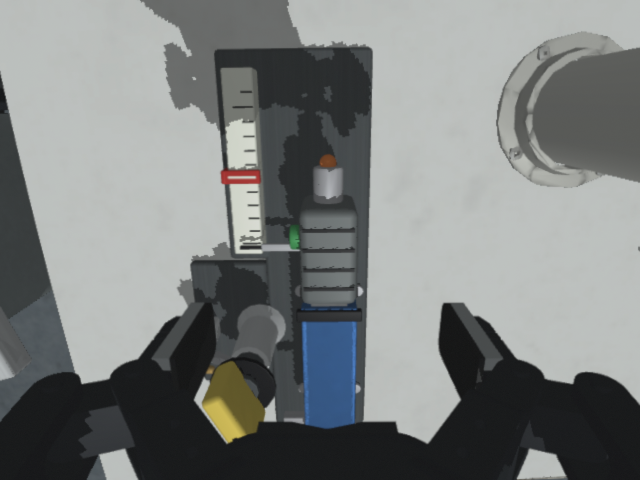

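The head is between the fingers, with the button at (294,236) and the rider's line at (240,177). It needs +2 mm along the arm. I lower and squeeze.

Call:
servo_tool(
  deltas=[
    {"x": 2, "y": 0, "z": 30, "turn": 0, "grip": 0},
    {"x": 0, "y": 0, "z": 30, "turn": 0, "grip": 0},
    {"x": 0, "y": 0, "z": 30, "turn": 0, "grip": 0},
    {"x": 0, "y": 0, "z": 18, "turn": 0, "grip": 0},
    {"x": 0, "y": 0, "z": 0, "turn": 0, "grip": 0},
    {"x": 0, "y": 0, "z": 0, "turn": 0, "grip": 0.4},
    {"x": 0, "y": 0, "z": 0, "turn": 0, "grip": 0.45},
  ],
  grip_force=35,
)

```text
time_s: 7.65
ee_pos: [500.7, -81.0, 63.3]
orientation: [0.802, 0.597, 0.001, 0.0]
force: [1.3, -0.2, 0.1]
width: 59.4
gripper_force: 0.0
```

Call:
servo_tool(
  deltas=[
    {"x": 0, "y": 0, "z": 0, "turn": 0, "grip": 1},
    {"x": 0, "y": 0, "z": 0, "turn": 0, "grip": 1},
    {"x": 0, "y": 0, "z": 0, "turn": 0, "grip": 1},
    {"x": 0, "y": 0, "z": 0, "turn": 0, "grip": 1},
  ],
)

```text
time_s: 8.05
ee_pos: [499.9, -80.2, 63.2]
orientation: [0.802, 0.597, 0.0, -0.0]
force: [-2.7, 1.1, 9.5]
width: 34.8
gripper_force: 34.5
```

The opening is 34.8 mm, so the button is fully in. I draw out 40 mm first, then measure.

Call:
servo_tool(
  deltas=[
    {"x": 4, "y": 0, "z": 0, "turn": 0, "grip": 1},
    {"x": 6, "y": 0, "z": 0, "turn": 0, "grip": 1},
    {"x": 6, "y": 0, "z": 0, "turn": 0, "grip": 1},
    {"x": 6, "y": 0, "z": 0, "turn": 0, "grip": 1},
    {"x": 6, "y": 0, "z": 0, "turn": 0, "grip": 1},
    {"x": 6, "y": 0, "z": 0, "turn": 0, "grip": 1},
    {"x": 6, "y": 0, "z": 0, "turn": 0, "grip": 1},
    {"x": 0, "y": 0, "z": 0, "turn": 0, "grip": 1},
    {"x": 0, "y": 0, "z": 0, "turn": 0, "grip": 1},
  ],
)

```text
time_s: 8.95
ee_pos: [510.9, -42.0, 63.2]
orientation: [0.802, 0.597, 0.0, -0.0]
force: [-4.5, -0.8, 9.5]
width: 35.4
gripper_force: 34.0
```

```bash
python3 m2.py w5.png; python3 - <<'E'
from h import *
s=env.sense(); c=cam("wrist",s); save("sc5.png",optics.grab_frame("scene"))
p=proj(c,[446.5,-34.2,35]); print(p,s["force"],s["width"])
im=cv2.imread("pics/w5.png"); x,y=int(p[0]),int(p[1]); x0=min(max(x-60,0),520);y0=min(max(y-60,0),360); print(x0,y0)
cv2.imwrite("pics/w5c.png",cv2.resize(im[y0:y0+120,x0:x0+120],None,fx=5,fy=5,interpolation=cv2.INTER_CUBIC))
E
```

```text
[510.9 -42.   63.2] [ 0.802  0.597  0.    -0.   ]
red [173 281  57  25 825] [200.4 295.4] [449.6 -32.6  35. ] [[440.0, -22.0], [466.0, -29.0], [461.0, -41.0], [434.0, -34.0]]
[195.87353545 299.71528624] [-5.05031923 -0.45483144 10.08508401] 35.11692927695084
135 239
```

View pics/w5c.png

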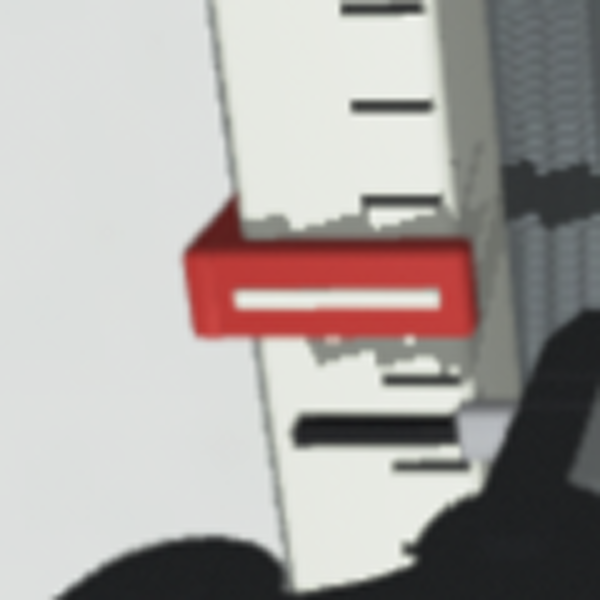

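The pointer's black line is at crop (375,431) and the rider's white line at (337,299). The arm moved about 40 mm with the grip intact.

```bash
python3 - <<'E'
from h import *
s=env.sense(); c=cam("wrist",s)
a=onz(c,135+337/5,239+299/5,35); e=np.array([.286,.958,0])
for z in (39.5,41): b=onz(c,135+375/5,239+431/5,z); print(a,b,(a-b)@e)
im=cv2.imread("pics/sc5.png"); cv2.imwrite("pics/sc5c.png",cv2.resize(im[285:375,330:450],None,fx=5,fy=5,interpolation=cv2.INTER_CUBIC))
E
```

```text
[449.78559359 -34.71957183  35.        ] [450.0867964  -47.32117317  39.5       ] 11.986190073448437
[449.78559359 -34.71957183  35.        ] [450.835785   -46.61641045  41.        ] 11.096816650744392
```

Call:
servo_tool(
  deltas=[
    {"x": 3, "y": 0, "z": 0, "turn": 0, "grip": 1},
    {"x": 3, "y": 0, "z": 0, "turn": 0, "grip": 1},
    {"x": 3, "y": 0, "z": 0, "turn": 0, "grip": 1},
    {"x": 3, "y": 0, "z": 0, "turn": 0, "grip": 1},
    {"x": 0, "y": 0, "z": 0, "turn": 0, "grip": 1},
    {"x": 0, "y": 0, "z": 0, "turn": 0, "grip": 1},
    {"x": 0, "y": 0, "z": 0, "turn": 0, "grip": 1},
  ],
)

```text
time_s: 9.75
ee_pos: [514.1, -30.8, 63.2]
orientation: [0.802, 0.597, -0.0, -0.001]
force: [-6.0, -1.0, 10.7]
width: 35.1
gripper_force: 34.0
```

```bash
python3 m2.py w6.png; python3 - <<'E'
from h import *
s=env.sense(); c=cam("wrist",s)
p=proj(c,[450,-35,35]); print(p,s["force"],s["width"])
im=cv2.imread("pics/w6.png"); x,y=int(p[0]),int(p[1]); x0=x-60;y0=y-60; print(x0,y0)
cv2.imwrite("pics/w6c.png",cv2.resize(im[y0:y0+120,x0:x0+120],None,fx=5,fy=5,interpolation=cv2.INTER_CUBIC))
E
```

```text
[514.1 -30.8  63.2] [ 0.802  0.597 -0.    -0.001]
red [176 302  55  25 594] [198.5 314. ] [447.9 -30.5  35. ] [[440.0, -21.0], [465.0, -29.0], [461.0, -41.0], [434.0, -34.0]]
[205.70445493 320.68158505] [-5.07640867 -1.25001012 10.25153284] 35.28496666959374
145 260
```

View pics/w6c.png

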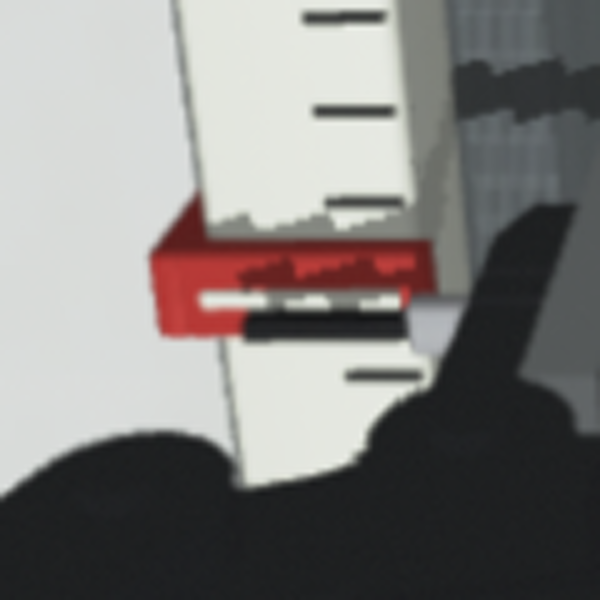

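The white line is at crop (300,299) and the pointer at (325,325). I work out the remaining parallax-corrected offset.

```bash
python3 - <<'E'
from h import *
s=env.sense(); c=cam("wrist",s); e=np.array([.286,.958,0])
a=onz(c,145+300/5,260+299/5,35)
for z in (39.5,41): b=onz(c,145+325/5,260+325/5,z); print(a,b,(a-b)@e, (np.array([1,0,0])*c[5]-a)@e, c[5])
print(ray(c,205,320)[1])
E
```

```text
[449.84927065 -34.43788522  35.        ] [453.39849379 -35.774488    39.5       ] 0.265387640625619 57.7523923495957 [536.42583815  42.22698245 205.76729174]
[449.84927065 -34.43788522  35.        ] [454.14753478 -35.07078853  41.        ] -0.6229821777922621 57.7523923495957 [536.42583815  42.22698245 205.76729174]
[-0.45032455 -0.39911583 -0.88779609]
```

The offset is about 0.3 mm, within tolerance, and the arm is at rest and gripping. I hand in.

```bash
python3 -c "
from rig import ticket
print(ticket.job_done())"
```

```text
the job is handed in; nothing more can be done
None
```

The job is handed in, though no verdict came back: the knob was turned about 1.1 rad past its detent and released, and the arm is held with the button squeezed and the pointer about 0.3 mm from the rider's white line by camera measurement.

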